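# Seat the spare cell in the groove charger

### The arm

A 7-joint arm with a two-finger parallel gripper is mounted at the origin on the work surface. World frame = base frame: x ahead of the robot, y to its left, z up, the work surface at z = 0. Lengths are in m, angles in rad, forces in N, time in s.
With the tool pointing down it reaches from about 0.35 to 0.9 m from the base axis. Payload 7.2 kg.
Tool frame: the origin (TCP) lies midway between the tips of the shut fingers; the grasp point (between the pads) lies 19 mm behind it; z points along the fingers, y is the line along which they close (so a half turn about z gives the same grasp; the last joint's range is limited). The gripper opens to 88 mm and grips with 3 to 60 N. Pads are 20 mm wide; open, the fingers measure 115 mm over their backs; the gripper's body (75 mm by 178 mm) begins 61 mm behind the grasp point.
Start: joints at [-1.394, 0.411, -0.013, 1.596, 0.006, 1.134, -0.082], TCP at [0.151, 0.606, 0.223] pointing down, gripper open.
Joint ranges: [-2.95, 2.95], [-0.29, 1.99], [-1.47, 1.44], [0.14, 2.54], [-1.03, 4.17], [0.13, 1.85], [-2.86, 2.86]. Speed limits (rad/s): [2.39, 2.39, 3.01, 3.01, 3.14, 3.14, 3.14].

### API

Orientations are given as [roll, pitch, yaw] about the fixed x, y, z axes, in that order (R = Rz(yaw) Ry(pitch) Rx(roll)).
In Python, from cell import get_obs, get_image, close_job gives the robot as it stands.
- The arm moves only by the shell command python3 -m creep 'ROWS' [OPENING] [FORCE]. ROWS is JSON, a list of rows, each a list of 4 numbers: the shift along the tool's x, y, z in units of 30 mm (1.0 is 30 mm), then the turn about the tool's z in units of 5 degrees (1.0 is 5 degrees). A call has 1 to 10 rows; each row is the pose to reach, as a shift and turn from the pose commanded when the call began, along the tool's axes at that moment; what a row does not reach only later rows make up. A row lasts 1/12 s, in which the tool goes at most 41.7 mm and 7.16 degrees, less where a joint would pass 70% of its speed; a pose out of reach is approached as far as the arm can. A call with a gripper value outside its range is refused whole. OPENING is the opening, from 0 (shut) to 1 (fully open), set as the call begins (- or left out, the last holds). The fingers move at their own pace and stop on an object; FORCE is the grip in N (left out, the last holds). Time passes only in rows, so rows that repeat a pose let the fingers close. It gives the time, the measured TCP pose, the force, the opening and the grip force at its end, in the units of the state.
- get_obs(): the state, without advancing time (a new reading comes with each control period).
- get_image(name): name is "scene" or "top" or "wrist"; returns a dict with "image" (400x640x3 uint8, red, green, blue), "range_z" (400x640 float32, m along the optical axis (not along the pixel's ray), 0 where there is no reading), "fx", "fy", "cx", "cy" (pixels), "D" ([k1, k2, p1, p2, k3] as OpenCV has them; the pictures are not rectified), "world_to_cam" (4x4, takes a point from world to camera coordinates); the wrist camera has in their place "hand_eye" (4x4, takes a point from camera to tool coordinates, whose origin is the TCP and whose axes are the flange's). Camera axes: x right, y up, looking along -z (the intrinsics and any distortion apply to the point x, -y, -z); pixel columns grow to the right and rows downward; lengths in m; the calibration is good to about 2 mm. A picture is of the moment at which its call begins: read the wrist's pose just before it.
- close_job(): hands the job in; it is judged then, once.
The state is a dict: "clock": time; "joint_pos": joint angles; "qd": joint speeds; "tau": joint torques, N m; "tcp_pos": TCP position; "tcp_rot": TCP orientation; "wrist_force": force on the tool from outside, world axes, zero at the start; "torque": the same for the moment, N m; "grip_width": opening from 0.0 (shut) to 1.0 (fully open); "grasp_force": force on a finger pad.
Only numpy, scipy, OpenCV 4.12 (cv2) and the standard library are available. Lean on these libraries where they do the work, as an engineer would, in place of code of your own. Each camera call takes 0.05 s, during which the arm holds its last target. There are 200 camera calls.

### The job

Put the spare console cell on charge: take it from its saddles in the aluminium tray, lay it in the open part of the charger's V-groove with the brass end towards the clear hood, then slide it gently along the groove, past the drag of the sprung pad, until you feel it press on the copper contact pin. Press it home with a light, steady push for a moment (about 5 N on the contact, never as much as 14 N), then let go and leave it there, without disturbing anything else on the shelf.

Things in the scene. Friction and masses are not known exactly. Their poses are not given: they have to be found in the camera images.
- cell_centre (a point): Centre (on the axis) of a loose round battery cell, 50 g, smooth-skinned: blue cylinder 18.5 mm in diameter, 65 mm long, with a white band and a brass button 2 mm high at its front end. Local x points along the axis to the button; both ends are 33.5 mm away. It starts level in two V-saddles in the tray, axis 22 mm above the shelf; the saddles end 4.4 mm below the axis.
- cell_nose (a point): Tip of the cell's brass button (9 mm across), on the axis, 33.5 mm from the centre.
- tray: Low aluminium tray fixed to the shelf, 170 x 160 mm, walls 12 mm high; origin at the centre of its underside. The cell lies along the tray's x at local y = 22 mm, with free floor beside it for fingers; two loose battery covers lie flat in the -y half.
- charger: Fixed black charger, 170 mm long (x) by 70 mm wide, 25 mm high beside the groove; origin at the centre of its underside, x along the groove towards hood and contact. The 90-degree aluminium V-groove is open above from local x = -80 to +22 mm; a clear hood 44 mm wide, top 64 mm above the shelf, covers it from x = 22 to 76 mm.
- groove (a point): The charger's groove axis, midway along the charger: a cell in the groove has its axis here, 34 mm above the shelf. x along the groove towards the contact, z up. The groove's rims lie 4.4 mm below the axis: keep fingertips above them. Home, a cell's centre is somewhere from x = 16.5 to 36.5 mm and its plain rear end 19 mm or more outside the hood, to be pushed by closed fingertips.
- pad: Orange round pad under the hood, at x = 34 mm of the charger, pressed down by a spring with about 3 N. The cell's front edge must lift it 1.5 mm (a brief resistance of 3 to 11 N, when the cell's centre is at about x = -6 to +4 mm); from there on pad and groove drag on the cell steadily with 1.5 to 6 N, different each time, which is felt on top of the force on the contact pin.
- contact: Fixed grey holder of the copper contact pin, at the end of the groove under the hood; origin at the centre of its face, on the groove's axis, 72 mm from groove; same axes. The rigid copper pin, 10 mm thick, stands out of this face towards the cell by 2 to 22 mm: it is set differently each time (and not given), so feel for it.
- cover_a: White loose battery cover, 55 x 34 x 4 mm, in the tray; leave it alone.
- cover_b: Grey loose battery cover, 55 x 34 x 4 mm, in the tray; leave it alone.
- cartridge_a: Red cartridge, 58 x 9 x 65 mm, leaning on the ceramic bookend at the right; leave it alone.
- cartridge_b: Second red cartridge, leaning on the first; leave it alone.
- console: White handheld console, 90 x 210 x 18 mm, lying flat towards the far edge; leave it alone.

How it is judged:
On the way, in this order (a step that is already met when the one before it is completed fails the run):
1. the cell lies in the open part of the V-groove, brass end towards the hood and not yet under it (y of cell_centre in the frame of groove between -0.003 and 0.003 m and z of cell_centre in the frame of groove between -0.003 and 0.003 m and angle between the x axis of cell_centre and the x axis of groove, either way round below 0.08 rad and x of cell_nose in the frame of groove between -0.03 and 0.024 m), for 0.1 s.
2. the cell is pressed on the contact pin with at least 2.5 N, lying in the groove under the hood (contact force between cell and contact above 2.5 N and x of cell_nose in the frame of contact between -0.0235 and 0 m), for 0.2 s.
At the end, for the whole second after the job is handed in: the cell has been pressed on the contact pin and lies at rest in the groove, brass button foremost (button 0 to 23.5 mm from the pin holder's face, axis within 2 mm of the groove's axis, aligned to 0.05 rad), nothing touched by the robot (x of cell_nose in the frame of contact between -0.0235 and 0 m and y of cell_centre in the frame of groove between -0.002 and 0.002 m and z of cell_centre in the frame of groove between -0.002 and 0.002 m and angle between the x axis of cell_centre and the x axis of groove, either way round below 0.05 rad and linear speed of cell below 0.01 m/s).
It fails at once if the cell is pressed on the contact with more than 14 N (contact force between cell and contact above 14 N).
It fails at once if a bystander (cover, cartridge or console) is moved by more than 15 mm (distance of any of cover_a, cover_b, cartridge_a, cartridge_b, console from where it was at the start of the episode above 0.015 m).
It also fails if it takes over 72 s, if anything falls off the work surface, if the arm or the gripper's body presses on something with over 40 N, if the wrist force passes 120 N, or if a joint passes its speed limit or range.

## Working session

There is one attempt and no reset: what is moved stays moved. The work goes in short steps, Python scripts to look and compute and a shell command to move; the robot and the scene stay as the last step left them, time stands still between calls to the robot, and variables do not carry over. Pictures are saved under pics/ and viewed, at most 13 in all, crops included, and the job is handed in when it is done.

```bash
ls; mkdir -p pics; cat > h.py <<'E'
import numpy as np, cv2
from cell import get_obs, get_image
from scipy.spatial.transform import Rotation as Ro
def tool():
    o=get_obs(); T=np.eye(4); T[:3,:3]=Ro.from_euler('xyz',o['tcp_rot']).as_matrix(); T[:3,3]=o['tcp_pos']; return T,o
def shot(name):
    T,o=tool(); d=get_image(name)
    d['c2w']=T@np.array(d['hand_eye']) if name=='wrist' else np.linalg.inv(np.array(d['world_to_cam']))
    d['K']=np.array([[d['fx'],0,d['cx']],[0,d['fy'],d['cy']],[0,0,1.]]); return d
def rays(d,uv):
    p=cv2.undistortPoints(np.array(uv,float).reshape(-1,1,2),d['K'],np.array(d['D'],float)).reshape(-1,2)
    return np.c_[p[:,0],-p[:,1],-np.ones(len(p))]@d['c2w'][:3,:3].T
def plane(d,uv,z):
    r=rays(d,uv); c=d['c2w'][:3,3]; return c+r*((z-c[2])/r[:,2])[:,None]
def depth(d,uv):
    uv=np.array(uv).astype(int).reshape(-1,2); return d['c2w'][:3,3]+rays(d,uv)*d['range_z'][uv[:,1],uv[:,0]][:,None]
def save(d,fn): cv2.imwrite('pics/'+fn,cv2.cvtColor(d['image'],cv2.COLOR_RGB2BGR))
E
python3 - <<'E'
from h import *
import pickle
o=get_obs();print({k:np.round(v,3) for k,v in o.items()})
for n in ('top','scene'):
    d=shot(n);save(d,n+'1.png');pickle.dump(d,open(n+'.pkl','wb'));print(n,d['c2w'][:3,3].round(3),d['fx'],d['D'])
E
```

```text
pics
{'clock': np.float64(0.0), 'joint_pos': array([-1.394,  0.412, -0.013,  1.597,  0.006,  1.134, -0.082]), 'qd': array([-0.001, -0.001, -0.001, -0.   , -0.001, -0.001, -0.002]), 'tau': array([ 0.0000e+00, -5.8795e+01,  6.4200e-01, -2.9107e+01, -5.4000e-02,
        1.8000e-02,  0.0000e+00]), 'tcp_pos': array([0.151, 0.606, 0.222]), 'tcp_rot': array([-3.14 ,  0.   ,  2.897]), 'wrist_force': array([-0.281, -0.058,  1.039]), 'torque': array([-0.024,  0.017,  0.041]), 'grasp_force': np.float64(0.0), 'grip_width': np.float64(1.001)}
top [ 0.552 -0.151  1.276] 495.1174297727039 [-0.01456975  0.          0.          0.          0.        ]
scene [ 0.899 -0.471  0.716] 384.56804013327184 [-0.08167622  0.          0.          0.          0.        ]
```

View pics/top1.png

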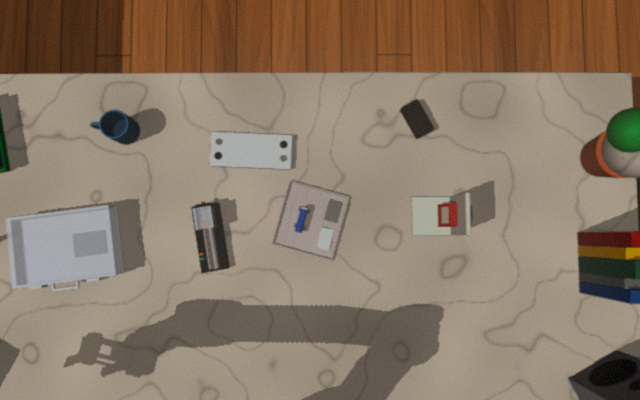

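View pics/scene1.png

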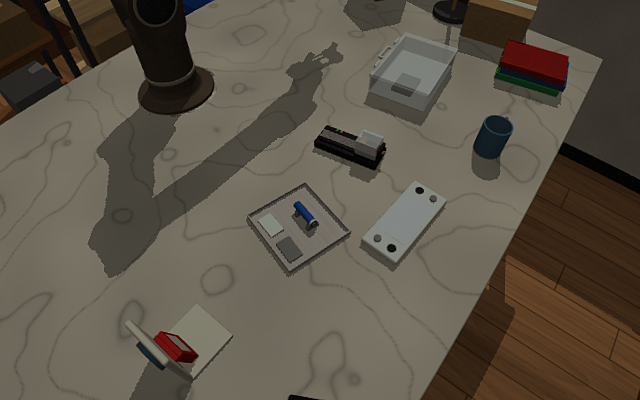

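The top view shows the charger at about (210,237) with its hood at the upper end. The tray is at (312,220) and the blue cell at (301,220). In the scene view the cell's white and brass end is near (314,226), the side away from the robot.

```bash
python3 - <<'E'
from h import *
import pickle
d=pickle.load(open('top.pkl','rb'));hsv=cv2.cvtColor(d['image'],cv2.COLOR_RGB2HSV)
def rect(m,lo,z,n):
    x0,y0,x1,y1=lo;mm=np.zeros_like(m,np.uint8);mm[y0:y1,x0:x1]=m[y0:y1,x0:x1]
    c=max(cv2.findContours(mm,0,2)[0],key=cv2.contourArea);r=cv2.minAreaRect(c);b=cv2.boxPoints(r)
    P=plane(d,b,z)[:,:2];e=[P[1]-P[0],P[2]-P[1]];L=[np.linalg.norm(v) for v in e];v=e[int(np.argmax(L))]
    print(n,'c',P.mean(0).round(4),'L',np.round(L,4),'ang',round(np.degrees(np.arctan2(v[1],v[0])),1)%180, 'px',r)
H,S,V=cv2.split(hsv)
rect((H>105)&(H<130)&(S>110),(285,195,330,245),.03,'cell blue')
rect((V<75),(185,195,235,275),.025,'charger')
for n in (0,):
    g=cv2.resize(d['image'][190:285,180:360],None,fx=4,fy=4,interpolation=2);cv2.imwrite('pics/c1.png',g[...,::-1])
E
```

```text
cell blue c [ 0.5892 -0.1205] L [0.0552 0.0145] ang 163.5 px ((300.74359130859375, 220.07164001464844), (5.756193161010742, 21.952539443969727), 16.389541625976562)
charger c [0.55   0.1071] L [0.0714 0.1705] ang 9.099999999999994 px ((210.49708557128906, 236.231201171875), (67.66544342041016, 28.282636642456055), 81.25383758544922)
```

View pics/c1.png

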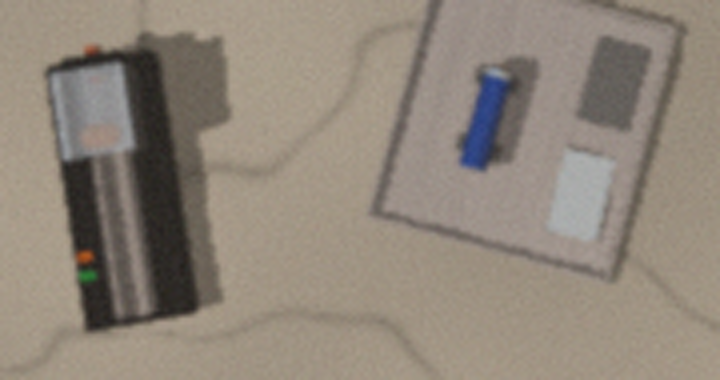

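The crop confirms it. The brass/white end of the cell points up in the image (world +x, yaw about -16.5°), and the hood is at the charger's upper (+x) end, yaw about +9°. I'll move over the charger first.

```bash
python3 -m creep '[[-8.5,-6.5,-1,0],[-8.5,-6.5,-1,0],[-8.5,-6.5,-1,0],[-8.5,-6.5,-1,0],[-8.5,-6.5,-1,0],[-8.5,-6.5,-1,0],[-8.5,-6.5,-1,0],[-8.5,-6.5,-1,0],[-8.5,-6.5,-1,0],[-8.5,-6.5,-1,0]]' && python3 - <<'E'
from h import *
d=get_image('wrist');print(np.round(d['hand_eye'],3),d['fx'],d['D']);print(get_obs()['tcp_rot'])
E
```

```text
clock: 0.93
tcp_pos: [0.3527, 0.3539, 0.2528]
tcp_rot: [3.141, 0.0, 2.893]
wrist_force: [-0.8, 0.6, 0.2]
grip_width: 0.998
grasp_force: 0.0
[[-0.     0.954  0.301  0.081]
 [ 1.     0.     0.     0.001]
 [ 0.     0.301 -0.954 -0.162]
 [ 0.     0.     0.     1.   ]] 276.6266568611458 [-0.02885292  0.          0.          0.          0.        ]
[ 3.14137929e+00 -4.59453505e-04  2.89569767e+00]
```

```bash
python3 -m creep '[[-8.7,-6.3,0,0],[-8.7,-6.3,0,0],[-8.7,-6.3,0,0],[-8.7,-6.3,0,0],[-8.7,-6.3,2,0],[-8.7,-6.3,3,0],[-8.7,-6.3,3,0],[-8.7,-6.3,3,0],[-8.7,-6.3,3,0],[-8.7,-6.3,3,0]]' && python3 - <<'E'
from h import *
import pickle
d=shot('wrist');save(d,'w1.png');pickle.dump(d,open('w1.pkl','wb'))
E
```

```text
clock: 1.82
tcp_pos: [0.5589, 0.107, 0.1597]
tcp_rot: [-3.138, -0.003, 2.894]
wrist_force: [0.4, 0.2, 0.5]
grip_width: 0.999
grasp_force: 0.0
```

View pics/w1.png

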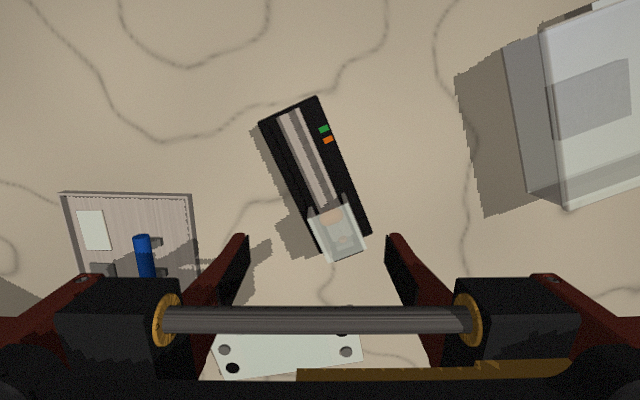

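The wrist view shows the charger, with its rear end at about (258-318, 97-122), the groove stripe from (293,110) to (325,205) and the hood at (335,230). The cell is at (143,255). I'll measure the groove's midline next.

```bash
python3 - <<'E'
from h import *
import pickle
d=pickle.load(open('w1.pkl','rb'));V=cv2.GaussianBlur(d['image'].max(2),(3,3),0)
for r in (130,160): print(r,V[r,255:355:2].tolist())
Lp=[];Rp=[]
for r in range(120,198,3):
    b=V[r]<75; mid=int(293+(r-110)*32/95)
    l=mid
    while not b[l]: l-=1
    q=mid
    while not b[q]: q+=1
    Lp.append((l+.5,r));Rp.append((q-.5,r))
L=plane(d,Lp,.0296);R=plane(d,Rp,.0296)
for P in (L,R,(L+R)/2):
    vx,vy,x,y=cv2.fitLine(P[:,:2].astype(np.float32),cv2.DIST_HUBER,0,.01,.01).ravel()
    if vx<0: vx,vy=-vx,-vy
    print('yaw',np.degrees(np.arctan2(vy,vx)).round(2),'y at x=.55',(y+(.55-x)*vy/vx).round(4))
# black outline rear end corners
m=((V<75)*255).astype(np.uint8);m[:, :235]=0;m[:,385:]=0;m[240:]=0
c=max(cv2.findContours(m,0,2)[0],key=cv2.contourArea);hull=cv2.convexHull(c)[:,0]
P=plane(d,hull,.025)
print(np.c_[hull,P[:,:2].round(4)])
E
```

```text
130 [117, 120, 97, 26, 21, 25, 24, 20, 20, 22, 24, 23, 19, 58, 94, 138, 168, 168, 167, 167, 125, 98, 100, 101, 127, 167, 160, 61, 23, 25, 27, 27, 93, 132, 132, 118, 82, 39, 99, 185, 186, 185, 185, 185, 185, 186, 185, 185, 187, 186]
160 [181, 181, 182, 178, 132, 121, 119, 121, 121, 108, 35, 23, 25, 24, 22, 18, 21, 22, 23, 20, 65, 101, 138, 167, 164, 165, 165, 121, 101, 102, 105, 148, 170, 118, 28, 24, 23, 21, 25, 23, 23, 25, 23, 19, 81, 183, 185, 184, 184, 184]
yaw 9.53 y at x=.55 0.0991
yaw 9.44 y at x=.55 0.125
yaw 9.41 y at x=.55 0.1121
[[3.160e+02 9.600e+01 4.625e-01 1.310e-01]
 [3.170e+02 9.700e+01 4.637e-01 1.317e-01]
 [3.240e+02 1.140e+02 4.814e-01 1.347e-01]
 [3.650e+02 2.140e+02 5.989e-01 1.542e-01]
 [3.690e+02 2.240e+02 6.121e-01 1.563e-01]
 [3.710e+02 2.300e+02 6.201e-01 1.571e-01]
 [3.710e+02 2.330e+02 6.238e-01 1.564e-01]
 [3.660e+02 2.350e+02 6.249e-01 1.503e-01]
 [3.630e+02 2.360e+02 6.253e-01 1.466e-01]
 [3.150e+02 2.390e+02 6.153e-01 9.110e-02]
 [3.130e+02 2.390e+02 6.147e-01 8.880e-02]
 [3.120e+02 2.380e+02 6.132e-01 8.800e-02]
 [3.020e+02 2.180e+02 5.861e-01 8.310e-02]
 [2.740e+02 1.600e+02 5.143e-01 7.120e-02]
 [2.610e+02 1.330e+02 4.837e-01 6.610e-02]
 [2.580e+02 1.260e+02 4.761e-01 6.520e-02]
 [2.580e+02 1.220e+02 4.723e-01 6.640e-02]
 [2.590e+02 1.210e+02 4.716e-01 6.770e-02]
 [2.630e+02 1.190e+02 4.707e-01 7.230e-02]
 [3.080e+02 9.800e+01 4.624e-01 1.227e-01]
 [3.130e+02 9.600e+01 4.617e-01 1.281e-01]]
```

```bash
python3 -m creep '[[-2.8,-7.1,0,0.45],[-2.8,-7.1,0,0.45],[-2.8,-7.1,0,0.45],[-2.8,-7.1,1,0.45],[-2.8,-7.1,1,0.45],[-2.8,-7.1,1,0.45],[-2.8,-7.1,1,0.45],[-2.8,-7.1,1,0.45]]' && python3 - <<'E'
from h import *
import pickle
d=shot('wrist');save(d,'w2.png');pickle.dump(d,open('w2.pkl','wb'))
H,S,V=cv2.split(cv2.cvtColor(d['image'],cv2.COLOR_RGB2HSV))
m=((H>105)&(H<130)&(S>110)).astype(np.uint8);m[:, :240]=0;m[:,400:]=0;m[290:]=0
c=max(cv2.findContours(m,0,2)[0],key=cv2.contourArea);print(cv2.minAreaRect(c),cv2.boundingRect(c))
p=plane(d,cv2.boxPoints(cv2.minAreaRect(c)),.027);print(p.round(4))
E
```

```text
clock: 2.53
tcp_pos: [0.5892, -0.1167, 0.133]
tcp_rot: [3.14, -0.0, 2.858]
wrist_force: [-0.3, 1.5, -0.4]
grip_width: 0.999
grasp_force: 0.0
((313.0216979980469, 199.45404052734375), (59.21198272705078, 17.245548248291016), 88.69805145263672) (304, 170, 19, 60)
[[ 0.5583 -0.1199  0.027 ]
 [ 0.5627 -0.1035  0.027 ]
 [ 0.6236 -0.1195  0.027 ]
 [ 0.6189 -0.1371  0.027 ]]
```

View pics/w2.png

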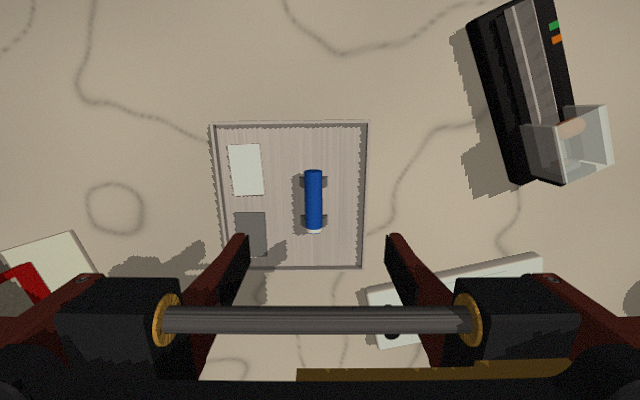

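The cell is at about (314,170)-(314,236), with the white band and brass at the lower (+x) end. It sits well centred between the fingers. Descending.

```bash
python3 -m creep '[[-0.19,-0.09,0.8,0],[-0.19,-0.09,1.8,0],[-0.19,-0.09,2.6,0],[-0.19,-0.09,3.2,0],[-0.19,-0.09,3.6,0],[-0.19,-0.09,3.8,0],[-0.19,-0.09,3.8,0]]' 0.5; python3 - <<'E'
from h import *
d=shot('wrist');g=cv2.resize(d['image'][150:310,200:440],None,fx=3,fy=3);cv2.imwrite('pics/w3.png',g[...,::-1])
E
```

```text
clock: 3.17
tcp_pos: [0.5936, -0.1202, 0.0181]
tcp_rot: [3.141, -0.001, 2.86]
wrist_force: [0.3, -0.2, 0.1]
grip_width: 0.521
grasp_force: 0.0
```

View pics/w3.png

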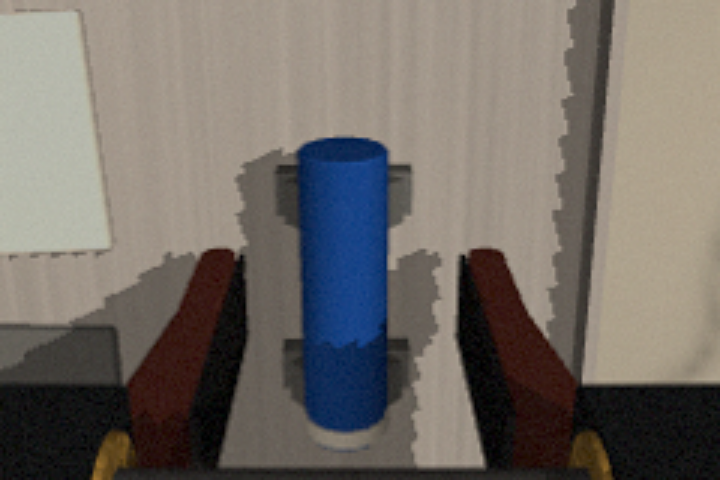

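The cell is centred between the fingers, with its rear face at the top and the white band at (345,440). Closing the fingers and lifting.

```bash
python3 -m creep '[[0,0,0,0],[0,0,0,0],[0,0,0,0],[0,0,0,0],[0,0,0,0],[0,0,0,0],[0,0,0,0],[0,0,0,0]]' 0 20; python3 -m creep '[[0,0,-0.2,0],[0,0,-0.6,0],[0,0,-1.2,0],[0,0,-2.2,0],[0,0,-3,0],[0,0,-3,0]]'; python3 - <<'E'
from h import *
d=shot('wrist');g=cv2.resize(d['image'][150:310,200:440],None,fx=3,fy=3);cv2.imwrite('pics/w4.png',g[...,::-1])
E
```

```text
clock: 3.88
tcp_pos: [0.5942, -0.122, 0.0193]
tcp_rot: [3.141, 0.001, 2.858]
wrist_force: [-0.1, 1.6, 5.8]
grip_width: 0.204
grasp_force: 20.0
clock: 4.38
tcp_pos: [0.5962, -0.1238, 0.1143]
tcp_rot: [3.141, 0.007, 2.856]
wrist_force: [0.7, -0.3, -0.6]
grip_width: 0.207
grasp_force: 20.0
```

View pics/w4.png

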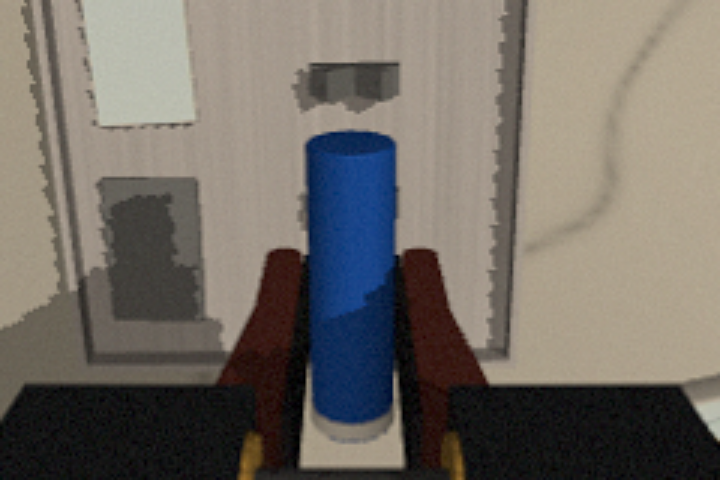

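The cell is held straight between the pads and the tray is undisturbed. I'll check its pose in the hand from the depth image and work out the move to the groove.

```bash
cat > incell.py <<'E'
from h import *
d=shot('wrist');T,o=tool()
H,S,V=cv2.split(cv2.cvtColor(d['image'],cv2.COLOR_RGB2HSV))
m=((H>105)&(H<130)&(S>110)).astype(np.uint8);m[:, :280]=0;m[:,360:]=0;m[300:]=0
c=max(cv2.findContours(m,0,2)[0],key=cv2.contourArea);x,y,w,h=cv2.boundingRect(c);u=x+w//2
uv=[(u,v) for v in range(y+12,y+h-4,6)]
P=depth(d,uv);Q=(P-T[:3,3])@T[:3,:3]
print('bbox',x,y,w,h);print('ridge, tool mm',(Q*1000).round(1).tolist())
print('tilt deg',np.degrees(np.polyfit(Q[:,0],Q[:,2],1)[0]).round(2),'rear top tool',(((depth(d,[(u,y+1),(u,y+6),(u,y+9)])-T[:3,3])@T[:3,:3])*1000).round(1).tolist())
G=np.array([.5508,.1119]);a=np.radians(9.4);tgt=np.r_[G-.036*np.array([np.cos(a),np.sin(a)]),0.1]
print('tcp',T[:3,3].round(4),'delta units',((tgt-T[:3,3])@T[:3,:3]/.03).round(3),'yaw',np.degrees(o['tcp_rot'][2]))
E
python3 incell.py
```

```text
bbox 302 194 31 97
ridge, tool mm [[29.6, 1.0, -13.8], [26.5, 1.0, -15.1], [22.2, 1.0, -13.6], [18.0, 1.0, -12.5], [14.7, 1.0, -13.8], [11.1, 1.0, -14.3], [6.9, 1.0, -13.8], [3.4, 1.0, -14.6], [-1.1, 1.0, -13.9], [-4.9, 1.0, -14.4], [-8.8, 1.0, -14.8], [80.3, 1.0, -164.1], [-17.5, 1.0, -14.5], [-21.9, 1.0, -14.5]]
tilt deg -70.75 rear top tool [[32.4, 1.0, -0.9], [32.5, 1.0, -11.4], [31.2, 1.0, -13.0]]
tcp [ 0.5941 -0.1228  0.1101] delta units [4.663 6.583 0.329] yaw 163.7095317393104
```

```bash
python3 -m creep '[[0.6,0.8,0,-0.6],[1.4,2,0,-1.5],[2.3,3.2,0,-2.4],[3.2,4.5,0,-3.3],[4,5.6,0,-4.2],[4.5,6.3,0,-4.8],[4.66,6.58,0,-5.14],[4.66,6.58,0,-5.14],[4.66,6.58,0,-5.14],[4.66,6.58,0,-5.14]]'; python3 - <<'E'
from h import *
T,o=tool();d=shot('wrist');save(d,'w5.png');print(T[:3,3],np.degrees(o['tcp_rot']))
V=cv2.GaussianBlur(d['image'].max(2),(3,3),0)
for r in (90,110,130,150): print(r,V[r,270:380:2].tolist())
E
```

```text
clock: 5.32
tcp_pos: [0.515, 0.1041, 0.1082]
tcp_rot: [-3.14, -0.001, -2.98]
wrist_force: [0.4, -0.2, -0.0]
grip_width: 0.206
grasp_force: 20.0
[0.5150157  0.10414049 0.10821725] [-1.79934918e+02 -4.02222599e-02 -1.70769337e+02]
90 [176, 177, 176, 176, 176, 177, 178, 178, 178, 178, 179, 178, 178, 179, 177, 178, 179, 179, 179, 179, 179, 179, 179, 180, 179, 179, 181, 180, 178, 179, 180, 180, 180, 179, 181, 180, 180, 180, 178, 180, 179, 180, 179, 179, 179, 180, 179, 178, 178, 179, 179, 179, 179, 179, 179]
110 [179, 179, 179, 179, 179, 179, 180, 179, 180, 179, 181, 181, 180, 180, 181, 180, 181, 181, 181, 180, 181, 182, 181, 182, 183, 183, 182, 183, 183, 183, 183, 182, 183, 183, 182, 182, 183, 182, 182, 183, 182, 183, 184, 183, 183, 184, 182, 181, 181, 181, 181, 182, 180, 180, 181]
130 [169, 170, 171, 170, 168, 165, 163, 162, 164, 165, 168, 172, 176, 178, 181, 182, 182, 183, 183, 185, 184, 184, 186, 184, 185, 186, 185, 186, 185, 184, 185, 185, 185, 184, 184, 185, 185, 185, 184, 186, 186, 185, 185, 185, 184, 184, 185, 185, 184, 183, 184, 183, 183, 183, 182]
150 [178, 169, 160, 133, 155, 165, 96, 24, 12, 12, 12, 10, 8, 7, 9, 9, 9, 8, 9, 9, 10, 9, 11, 10, 11, 7, 10, 11, 9, 7, 13, 8, 11, 9, 9, 13, 8, 11, 8, 8, 10, 11, 68, 171, 180, 176, 172, 168, 164, 163, 163, 161, 159, 159, 167]
```

View pics/w5.png

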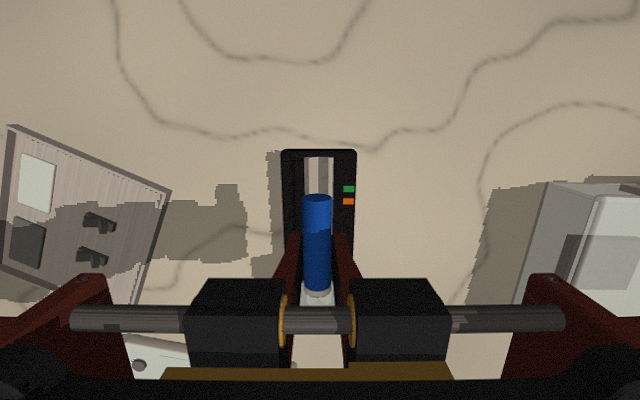

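The charger now lies straight up the image, with edges at columns 281-356, groove stripe at 304-335 and cell at 302-332. Computing the lateral offset and angle in the tool frame.

```bash
python3 - <<'E'
from h import *
T,o=tool();d=shot('wrist');V=cv2.GaussianBlur(d['image'].max(2),(3,3),0)
tl=lambda P:((P-T[:3,3])@T[:3,:3])*1000
A=[];B=[];E1=[];E2=[]
for r in range(160,191,3):
    b=V[r]<75;l=318
    while not b[l]:l-=1
    q=318
    while not b[q]:q+=1
    A.append((l+.5,r));B.append((q-.5,r))
    while b[q] or q<342 or V[r,q]<120 or (d['image'][r,q].ptp() if hasattr(np.ndarray,'ptp') else np.ptp(d['image'][r,q]))>90: q+=1
    w=l
    while b[w]:w-=1
    E1.append((w+.5,r));E2.append((q-.5,r))
a,b_=tl(plane(d,A,.0296)),tl(plane(d,B,.0296));m=(a+b_)/2
print('stripe',a[:,1].mean().round(2),b_[:,1].mean().round(2),'mid',m[:,1].mean().round(2),'ang',np.degrees(np.polyfit(m[:,0],m[:,1],1)[0]).round(2))
e,f=tl(plane(d,E1,.025)),tl(plane(d,E2,.025))
print('outline',e[:,1].round(1),f[:,1].round(1),'ang L',np.degrees(np.polyfit(e[:,0],e[:,1],1)[0]).round(2))
r=tl(plane(d,[(318,149.5)],.025));print('rear end of charger, tool x',r.round(1))
H,S,_=cv2.split(cv2.cvtColor(d['image'],cv2.COLOR_RGB2HSV))
mk=(H>105)&(H<130)&(S>110)
zc=T[2,3]+.004
for v in (205,215,225,235,260): 
    u=np.where(mk[v,280:360])[0]+280;p=tl(plane(d,[(u[0]-.5,v),(u[-1]+.5,v)],zc+.003));print('cell',p[:,1].round(2),p[:,0].round(1))
E
```

```text
Traceback (most recent call last):
AttributeError: `ptp` was removed from the ndarray class in NumPy 2.0. Use np.ptp(arr, ...) instead.
```

```bash
cat > al.py <<'E'
from h import *
T,o=tool();d=shot('wrist');V=cv2.GaussianBlur(d['image'].max(2),(3,3),0)
tl=lambda P:((P-T[:3,3])@T[:3,:3])*1000
A=[];B=[];E1=[]
for r in range(160,191,3):
    b=V[r]<75;l=318
    while not b[l]:l-=1
    q=318
    while not b[q]:q+=1
    A.append((l+.5,r));B.append((q-.5,r))
    w=l
    while b[w]:w-=1
    E1.append((w+.5,r))
a,b_=tl(plane(d,A,.0296)),tl(plane(d,B,.0296));m=(a+b_)/2
print('stripe',a[:,1].mean().round(2),b_[:,1].mean().round(2),'mid',m[:,1].mean().round(2),'ang',np.degrees(np.polyfit(m[:,0],m[:,1],1)[0]).round(2))
e=tl(plane(d,E1,.025))
print('outline L',e[:,1].round(1),'ang L',np.degrees(np.polyfit(e[:,0],e[:,1],1)[0]).round(2))
bb=V[160]<75;print('right edge',tl(plane(d,[(np.where(bb[340:370])[0].max()+340.5,160)],.025)).round(1))
r=tl(plane(d,[(318,149.5)],.025));print('rear end of charger, tool x',r.round(1))
H,S,_=cv2.split(cv2.cvtColor(d['image'],cv2.COLOR_RGB2HSV))
mk=(H>105)&(H<130)&(S>110)
zc=T[2,3]+.004
for v in (205,215,225,260): 
    u=np.where(mk[v,280:360])[0]+280;p=tl(plane(d,[(u[0]-.5,v),(u[-1]+.5,v)],zc+.003));print('cell',p[:,1].round(2),p[:,0].round(1))
E
python3 al.py
```

```text
stripe -11.18 14.81 mid 1.82 ang -0.86
outline L [-32.3 -32.4 -32.5 -32.6 -32.7 -32.8 -32.9 -33.  -32.2 -32.3 -32.4] ang L 0.14
right edge [[42.  35.4 83.4]]
rear end of charger, tool x [[51.2  1.1 83.4]]
cell [-8.96  8.79] [29.5 29.5]
cell [-9.07  8.89] [23.2 23.2]
cell [-9.18  8.38] [16.8 16.8]
cell [-8.96 11.91] [-7.1 -7.1]
```

```bash
python3 -m creep '[[0,0.05,0.5,0],[0,0.05,1.2,0],[0,0.05,1.8,0],[0,0.05,2.2,0],[0,0.05,2.4,0],[0,0.05,2.4,0]]'; python3 -m creep '[[0,0,0.03,0],[0,0,0.06,0],[0,0,0.06,0]]'; python3 al.py | head -1
```

```text
clock: 5.97
tcp_pos: [0.5139, 0.1065, 0.0354]
tcp_rot: [-3.141, -0.002, -2.979]
wrist_force: [0.9, -0.3, -1.5]
grip_width: 0.203
grasp_force: 20.0
clock: 6.22
tcp_pos: [0.5151, 0.1077, 0.0355]
tcp_rot: [3.141, 0.001, -2.977]
wrist_force: [0.4, 0.7, -0.4]
grip_width: 0.203
grasp_force: 20.0
stripe -8.45 6.75 mid -0.85 ang 10.28
```

```bash
python3 -m creep '[[0,0,0.03,0],[0,0,0.06,0],[0,0,0.06,0]]'; python3 -m creep '[[0,0,0.03,0],[0,0,0.04,0],[0,0,0.04,0]]'
```

```text
clock: 6.52
tcp_pos: [0.5149, 0.1076, 0.0334]
tcp_rot: [-3.141, 0.001, -2.977]
wrist_force: [-0.3, -1.0, 2.8]
grip_width: 0.205
grasp_force: 20.0
clock: 6.77
tcp_pos: [0.5152, 0.1069, 0.0326]
tcp_rot: [-3.141, 0.001, -2.978]
wrist_force: [-0.6, -3.6, 7.8]
grip_width: 0.204
grasp_force: 20.0
```

```bash
python3 -m creep '[[0,0,0.03,0],[0,0,0.04,0],[0,0,0.04,0]]';python3 - <<'E'
from h import *
d=shot('wrist');g=cv2.resize(d['image'][120:310,200:440],None,fx=3,fy=3);cv2.imwrite('pics/w6.png',g[...,::-1])
E
```

```text
clock: 7.02
tcp_pos: [0.5154, 0.1063, 0.0318]
tcp_rot: [-3.141, 0.002, -2.978]
wrist_force: [-2.2, -5.9, 12.1]
grip_width: 0.205
grasp_force: 20.0
```

View pics/w6.png

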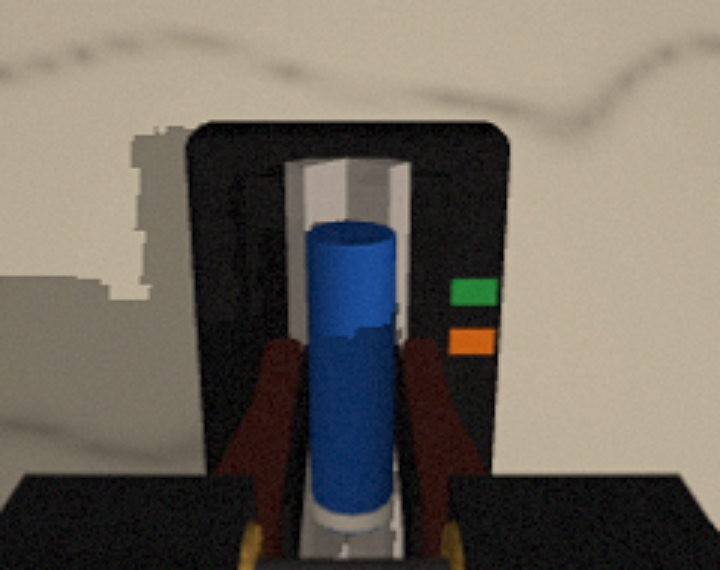

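The cell is over the groove but about 1 mm too far right: cell centre at column 352, V apex at 347. The force pushing along -y agrees. Shifting tool -y.

```bash
python3 -m creep '[[0,-0.02,0,0],[0,-0.04,0,0],[0,-0.04,0,0]]'
```

```text
clock: 7.32
tcp_pos: [0.5156, 0.1058, 0.0314]
tcp_rot: [-3.141, 0.002, -2.978]
wrist_force: [0.3, -1.8, 7.3]
grip_width: 0.206
grasp_force: 20.0
```

```bash
python3 -m creep '[[0,-0.015,0,0],[0,-0.015,0,0]]'; python3 -m creep '[[0,0,0,0],[0,0,0,0],[0,0,0,0],[0,0,0,0]]' 0.4; python3 -m creep '[[0,0,-0.3,0],[0,0,-1,0],[0,0,-2,0],[0,0,-2,0],[0,0,-2,0]]'; python3 - <<'E'
from h import *
d=shot('wrist');T,o=tool();save(d,'w7.png')
H,S,V=cv2.split(cv2.cvtColor(d['image'],cv2.COLOR_RGB2HSV))
m=((H>105)&(H<130)&(S>110)).astype(np.uint8);m[:, :280]=0;m[:,360:]=0;m[300:]=0
c=max(cv2.findContours(m,0,2)[0],key=cv2.contourArea);x,y,w,h=cv2.boundingRect(c);print(x,y,w,h)
P=plane(d,[(x+w/2,y+.5)],.0425);print('rear top, tool mm',((P-T[:3,3])@T[:3,:3]*1000).round(1),T[:3,3].round(4))
E
```

```text
clock: 7.48
tcp_pos: [0.5156, 0.1057, 0.0313]
tcp_rot: [-3.141, 0.002, -2.978]
wrist_force: [-0.3, -2.7, 6.5]
grip_width: 0.206
grasp_force: 20.0
clock: 7.82
tcp_pos: [0.5145, 0.1063, 0.0304]
tcp_rot: [3.141, -0.001, -2.977]
wrist_force: [0.6, -0.5, 0.0]
grip_width: 0.398
grasp_force: 0.0
clock: 8.23
tcp_pos: [0.516, 0.1066, 0.0926]
tcp_rot: [3.141, 0.004, -2.977]
wrist_force: [0.1, 0.4, -0.3]
grip_width: 0.402
grasp_force: 0.0
305 173 22 74
rear top, tool mm [[35.6 -0.5 48.9]] [0.5151 0.1063 0.0914]
```

View pics/w7.png

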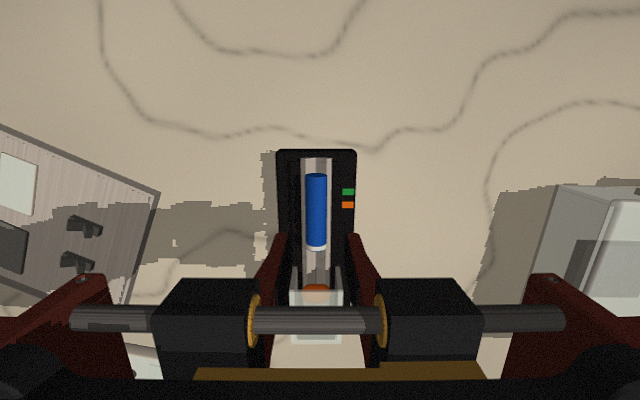

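The cell lies centred in the groove, at columns 305-327 and rows 173-250, clear of the hood. Closing the fingers and going down behind its rear end.

```bash
python3 -m creep '[[0.9,-0.02,0,0],[1.7,-0.02,0,0],[1.7,-0.02,0,0],[1.7,-0.02,0,0],[1.7,-0.02,0.8,0],[1.7,-0.02,1.4,0],[1.7,-0.02,1.7,0],[1.7,-0.02,1.9,0],[1.7,-0.02,1.9,0]]' 0 20; python3 -m creep '[[0,0,0.02,0],[0,0,0.02,0],[0,0,0.02,0]]';python3 - <<'E'
from h import *
d=shot('wrist');g=cv2.resize(d['image'][150:310,200:440],None,fx=3,fy=3);cv2.imwrite('pics/w8.png',g[...,::-1])
E
```

```text
clock: 9.03
tcp_pos: [0.4643, 0.097, 0.0325]
tcp_rot: [-3.141, -0.002, -2.977]
wrist_force: [-1.1, -0.1, -0.7]
grip_width: 0.008
grasp_force: 0.0
clock: 9.28
tcp_pos: [0.4652, 0.0973, 0.0337]
tcp_rot: [3.141, 0.001, -2.977]
wrist_force: [0.6, 0.2, 0.0]
grip_width: 0.008
grasp_force: 0.0
```

View pics/w8.png

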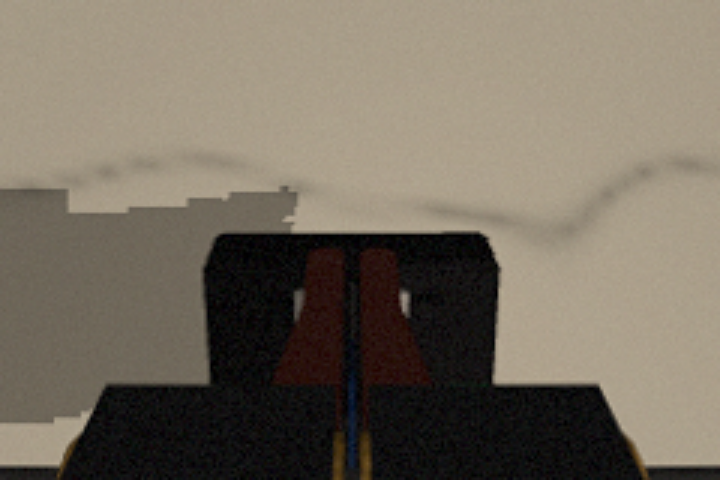

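The shut fingertips stand centred over the groove behind the cell (finger gap at column 352). Starting the slide and watching the axial force.

```bash
cat > f.py <<'E'
from h import *
a=np.radians(9.4);g=np.array([np.cos(a),np.sin(a)]);F=[];X=[]
for i in range(4):
    get_image('top');o=get_obs();F.append(-o['wrist_force'][:2]@g);X.append((o['tcp_pos'][:2]-[.5508,.1119])@g*1000)
print('push N',np.round(F,1),'mean',round(np.mean(F),2),'| groove x of TCP mm',round(np.mean(X),2),'z',o['tcp_pos'][2].round(4),'Fz',o['wrist_force'][2].round(1),'t',round(o['clock'],2))
E
python3 f.py; python3 -m creep '[[-0.1,0,0,0],[-0.2,0,0,0],[-0.3,0,0,0],[-0.4,0,0,0],[-0.5,0,0,0],[-0.6,0,0,0],[-0.7,0,0,0],[-0.8,0,0,0],[-0.8,0,0,0]]'|grep wrist; python3 f.py
```

```text
push N [ 0.  -0.8  0.4  0.1] mean -0.06 | groove x of TCP mm -87.15 z 0.0334 Fz 0.5 t 9.53
wrist_force: [0.5, -1.1, -0.1]
push N [-0.7 -0.5 -0.9  0.3] mean -0.48 | groove x of TCP mm -63.31 z 0.033 Fz 0.3 t 10.48
```

```bash
for i in 1; do python3 -m creep '[[-0.1,0,0,0],[-0.2,0,0,0],[-0.3,0,0,0],[-0.3,0,0,0]]'|grep wrist; python3 f.py; python3 -m creep '[[-0.05,0,0,0],[-0.1,0,0,0],[-0.1,0,0,0]]'|grep wrist; python3 f.py; done
```

```text
wrist_force: [-0.8, -0.1, -0.8]
push N [-0.6 -0.6 -0.7  0.5] mean -0.34 | groove x of TCP mm -54.3 z 0.033 Fz -0.3 t 11.02
wrist_force: [0.7, -0.4, 0.4]
push N [-0.9 -0.2 -0.3 -0.1] mean -0.37 | groove x of TCP mm -51.4 z 0.033 Fz -0.0 t 11.47
```

```bash
python3 -m creep '[[-0.05,0,0,0],[-0.1,0,0,0],[-0.1,0,0,0]]'|grep wrist; python3 f.py;  python3 -m creep '[[-0.05,0,0,0],[-0.1,0,0,0],[-0.1,0,0,0]]'|grep wrist; python3 f.py
```

```text
wrist_force: [-3.0, -0.4, 3.0]
push N [4.7 5.2 4.8 5. ] mean 4.93 | groove x of TCP mm -49.38 z 0.0328 Fz 2.8 t 11.92
wrist_force: [-9.5, -0.7, 6.1]
push N [9.9 9.4 9.3 9.8] mean 9.57 | groove x of TCP mm -48.15 z 0.0325 Fz 5.2 t 12.37
```

```bash
python3 - <<'E'
from h import *
d=shot('top');g=cv2.resize(d['image'][190:280,180:250],None,fx=6,fy=6,interpolation=2);cv2.imwrite('pics/t2.png',g[...,::-1])
H,S,V=cv2.split(cv2.cvtColor(d['image'],cv2.COLOR_RGB2HSV))
m=((H>105)&(H<130)&(S>110)).astype(np.uint8);m[:,:180]=0;m[:,250:]=0;m[:190]=0;m[280:]=0
v,u=np.where(m);print(len(u),u.min(initial=999),u.max(initial=0),v.min(initial=999),v.max(initial=0))
E
```

```text
67 204 211 228 239
```

The bump from the sprung pad starts exactly where expected. Continuing in small steps.

```bash
python3 -m creep '[[-0.03,0,0,0],[-0.06,0,0,0],[-0.06,0,0,0]]'|grep wrist; python3 f.py;  python3 -m creep '[[-0.03,0,0,0],[-0.06,0,0,0],[-0.06,0,0,0]]'|grep wrist; python3 f.py
```

```text
wrist_force: [-5.7, -0.4, 0.7]
push N [5.1 4.2 5.1 5.6] mean 5.0 | groove x of TCP mm -44.94 z 0.0326 Fz 0.2 t 12.87
wrist_force: [-4.0, -1.2, 0.7]
push N [4.8 4.5 4.9 3.5] mean 4.43 | groove x of TCP mm -42.49 z 0.0329 Fz 0.0 t 13.32
```

Past the pad, steady drag is about 4.7 N. Advancing.

```bash
python3 -m creep '[[-0.06,0,0,0],[-0.12,0,0,0],[-0.18,0,0,0],[-0.24,0,0,0],[-0.3,0,0,0],[-0.3,0,0,0]]'|grep wrist; python3 f.py;  python3 -m creep '[[-0.03,0,0,0],[-0.06,0,0,0],[-0.09,0,0,0],[-0.09,0,0,0]]'|grep wrist; python3 f.py
```

```text
wrist_force: [-3.6, -0.0, 0.1]
push N [2.3 1.1 0.8 1.5] mean 1.4 | groove x of TCP mm -31.99 z 0.0333 Fz -0.9 t 14.02
wrist_force: [-3.8, -0.5, -1.1]
push N [4.6 5.1 4.3 3.8] mean 4.45 | groove x of TCP mm -30.43 z 0.033 Fz -0.5 t 14.55
```

```bash
echo 'import sys; sys.exit(int(np.mean(F)>6.3))' >> f.py
python3 -m creep '[[-0.02,0,0,0],[-0.04,0,0,0],[-0.04,0,0,0]]' >/dev/null; python3 f.py && python3 -m creep '[[-0.02,0,0,0],[-0.04,0,0,0],[-0.04,0,0,0]]' >/dev/null && python3 f.py && python3 -m creep '[[-0.02,0,0,0],[-0.04,0,0,0],[-0.04,0,0,0]]' >/dev/null && python3 f.py && python3 -m creep '[[-0.02,0,0,0],[-0.04,0,0,0],[-0.04,0,0,0]]' >/dev/null && python3 f.py && python3 -m creep '[[-0.02,0,0,0],[-0.04,0,0,0],[-0.04,0,0,0]]' >/dev/null && python3 f.py && python3 -m creep '[[-0.02,0,0,0],[-0.04,0,0,0],[-0.04,0,0,0]]' >/dev/null && python3 f.py
```

```text
push N [3.8 3.3 3.2 2.9] mean 3.29 | groove x of TCP mm -28.79 z 0.0331 Fz -0.9 t 15.0
push N [4.3 2.7 2.9 3. ] mean 3.24 | groove x of TCP mm -27.63 z 0.0331 Fz -0.6 t 15.45
push N [4.5 3.9 3.3 3.5] mean 3.79 | groove x of TCP mm -26.48 z 0.033 Fz -0.5 t 15.9
push N [3.2 3.1 3.3 2.4] mean 3.0 | groove x of TCP mm -25.27 z 0.0331 Fz -1.0 t 16.35
push N [4.1 2.4 3.  3.1] mean 3.16 | groove x of TCP mm -24.04 z 0.0331 Fz -1.5 t 16.8
push N [3.4 4.  2.3 2.8] mean 3.13 | groove x of TCP mm -22.88 z 0.0331 Fz -0.8 t 17.25
```

```bash

python3 -m creep '[[-0.02,0,0,0],[-0.04,0,0,0],[-0.04,0,0,0]]' >/dev/null; python3 f.py && python3 -m creep '[[-0.02,0,0,0],[-0.04,0,0,0],[-0.04,0,0,0]]' >/dev/null && python3 f.py && python3 -m creep '[[-0.02,0,0,0],[-0.04,0,0,0],[-0.04,0,0,0]]' >/dev/null && python3 f.py && python3 -m creep '[[-0.02,0,0,0],[-0.04,0,0,0],[-0.04,0,0,0]]' >/dev/null && python3 f.py && python3 -m creep '[[-0.02,0,0,0],[-0.04,0,0,0],[-0.04,0,0,0]]' >/dev/null && python3 f.py && python3 -m creep '[[-0.02,0,0,0],[-0.04,0,0,0],[-0.04,0,0,0]]' >/dev/null && python3 f.py && python3 -m creep '[[-0.02,0,0,0],[-0.04,0,0,0],[-0.04,0,0,0]]' >/dev/null && python3 f.py
```

```text
push N [3.2 3.6 2.9 4.1] mean 3.43 | groove x of TCP mm -21.66 z 0.0331 Fz -1.1 t 17.7
push N [2.6 3.7 2.9 2.1] mean 2.82 | groove x of TCP mm -20.42 z 0.0331 Fz -1.3 t 18.15
push N [2.7 2.2 2.7 2.4] mean 2.52 | groove x of TCP mm -19.28 z 0.0331 Fz -0.9 t 18.6
push N [3.4 2.8 2.7 2.5] mean 2.83 | groove x of TCP mm -18.04 z 0.0331 Fz -2.1 t 19.05
push N [3.6 3.2 2.9 2.5] mean 3.06 | groove x of TCP mm -16.88 z 0.0331 Fz -1.2 t 19.5
push N [2.8 2.7 2.3 2.7] mean 2.61 | groove x of TCP mm -15.65 z 0.0331 Fz -2.2 t 19.95
push N [2.5 2.2 2.5 2.6] mean 2.46 | groove x of TCP mm -14.42 z 0.0331 Fz -2.1 t 20.4
```

```bash

python3 -m creep '[[-0.02,0,0,0],[-0.04,0,0,0],[-0.04,0,0,0]]' >/dev/null; python3 f.py && python3 -m creep '[[-0.02,0,0,0],[-0.04,0,0,0],[-0.04,0,0,0]]' >/dev/null && python3 f.py && python3 -m creep '[[-0.02,0,0,0],[-0.04,0,0,0],[-0.04,0,0,0]]' >/dev/null && python3 f.py && python3 -m creep '[[-0.02,0,0,0],[-0.04,0,0,0],[-0.04,0,0,0]]' >/dev/null && python3 f.py && python3 -m creep '[[-0.02,0,0,0],[-0.04,0,0,0],[-0.04,0,0,0]]' >/dev/null && python3 f.py
```

```text
push N [5.5 4.6 5.5 4.5] mean 5.04 | groove x of TCP mm -13.89 z 0.0329 Fz -1.0 t 20.85
push N [7.3 7.5 8.5 8.8] mean 8.03 | groove x of TCP mm -13.83 z 0.0327 Fz 1.4 t 21.3
```

The contact is felt: TCP stopped at -13.85 mm and the force rose to 8 N, of which about 3 N is drag. A slight extra push to be sure, then hold.

```bash
python3 -m creep '[[-0.01,0,0,0],[-0.01,0,0,0],[-0.01,0,0,0],[-0.01,0,0,0],[-0.01,0,0,0],[-0.01,0,0,0]]' >/dev/null; python3 f.py
```

```text
push N [9.5 9.1 9.3 9.6] mean 9.35 | groove x of TCP mm -13.82 z 0.0327 Fz 2.7 t 22.0
```

```bash
python3 -m creep '[[0.03,0,0,0],[0.06,0,0,0],[0.1,0,0,0],[0.2,0,0,0],[0.4,0,0,0],[0.7,0,0,0],[0.7,0,-0.5,0],[0.7,0,-1.5,0],[0.7,0,-2,0],[0.7,0,-2,0]]'; python3 f.py; python3 - <<'E'
from h import *
d=shot('wrist');T,o=tool();g=cv2.resize(d['image'][110:330,200:440],None,fx=2.5,fy=2.5);cv2.imwrite('pics/w9.png',g[...,::-1])
H,S,V=cv2.split(cv2.cvtColor(d['image'],cv2.COLOR_RGB2HSV))
m=((H>105)&(H<130)&(S>110)).astype(np.uint8);m[:, :280]=0;m[:,360:]=0;m[300:]=0
c=max(cv2.findContours(m,0,2)[0],key=cv2.contourArea);x,y,w,h=cv2.boundingRect(c);print(x,y,w,h)
a=np.radians(9.4);p=plane(d,[(x+w/2,y+.5)],.0425)[0,:2]-[.5508,.1119];print('rear in groove mm',1000*p@[np.cos(a),np.sin(a)],1000*p@[-np.sin(a),np.cos(a)])
E
```

```text
clock: 22.83
tcp_pos: [0.5203, 0.1065, 0.0964]
tcp_rot: [3.141, 0.006, -2.977]
wrist_force: [0.8, -0.2, -0.2]
grip_width: 0.006
grasp_force: 0.0
push N [ 0.7 -0.3 -0.2  0.6] mean 0.2 | groove x of TCP mm -32.9 z 0.0923 Fz -1.1 t 23.03
315 254 5 30
rear in groove mm 0.15024992727186834 0.26268540863283113
```

View pics/w9.png

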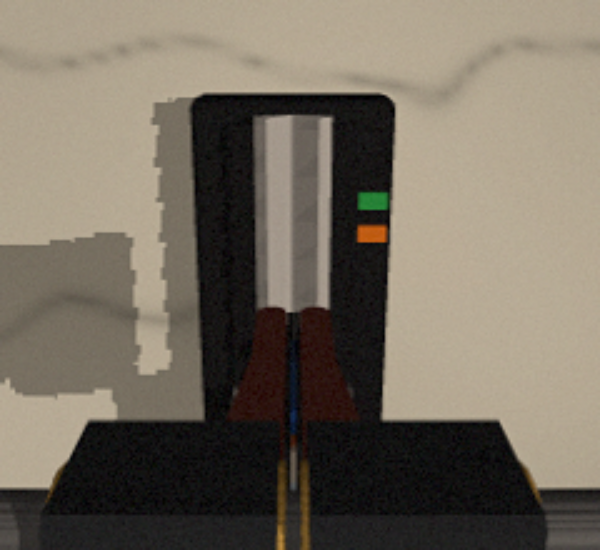

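The fingers hide most of the cell, but through the gap (column 292) it shows blue and in line with the groove. The empty V behind it is clear. The forces and positions are consistent, so I'm handing in.

```bash
python3 -c "
from cell import close_job
print(close_job())"
```

```text
the job is handed in; nothing more can be done
None
```

The cell is in the charger's groove, brass end against the copper pin; I pressed it home with about 6 N on the contact (estimated from a 9.4 N push less about 3 N of drag), released it and handed the job in at about 23 s, but no verdict came back.

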